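# Load the carrier tray into the drop-front test bay

### The job

Pull the blue flap of the test bay down until it lies level, put the black carrier tray with its connectors on the lowered flap and push it into the bay until it meets the black rubber pad of the stop, pressing it firmly against the pad for a moment to seat it: a steady push of about 10 to 20 N, not a slam. Then push the flap back up fully shut, leaving the tray upright in the bay and the other things on the bench where they are.

Things in the scene. Friction and masses are not known exactly. Their poses are not given: they have to be found in the camera images.
- bay: fixed grey test bay, open at its front (robot side). Origin: on the bench, under the middle of the flap's hinge line; x into the bay, y along the hinge, z up. Solid base to z = 80 mm, its top is the bay's floor (x 0 to 195); side walls 10 mm thick, 104 apart inside, up to z = 118 for x 0 to 80, then 184; clear roof from x = 80 to 195, its top at z = 189; clear back wall at x = 195
- flap (a joint): blue flap, rad: 0 = upright, shut; 1.571 = level, fully open, inner face up at z = 81 mm, a ramp to the bay's floor. Hinge line at bay x = 0, z = 81 mm, at the foot of the inner face. Stiff: stays where left. Flap 10 mm thick (outwards from inner face), 122 wide, 102 high; above it an orange tab 76 wide up to 137 mm from the hinge, standing 29 mm above the roof when shut: pull it from behind
- flap_edge (a point): middle of the top edge of the flap's orange tab, on the inner face, 137 mm from the hinge line; x along the inner face's normal (into the bay when shut), z from the hinge to the edge
- tray: loose black carrier tray, 120 mm long (x) by 88 wide (y), end walls 32 mm high and 6 thick, 0.3 to 0.6 kg, with connectors (up to 30 mm high) either side of an upright yellow grip fin 16 mm thick (y), 56 long (x), 75 mm high over the tray's underside. Origin: centre of its underside. Either end may go first
- stop: adjustable stop in the bay: a steel bracket at the back wall carrying, on a clamped rod, a black rubber pad 90 mm wide and 30 high that the tray's end meets. Origin: the bracket's foot, fixed at x = 191 mm of the bay. The pad is set to a different depth each time: its face is anywhere from x = 130 to 168 mm of the bay, so the seated tray's front stands 10 to 48 mm inside the hinge line
- small_bin: blue open bin, 130 x 100 x 60 mm, leave alone. Origin: centre of its underside
- connector_a: loose cable connector lying on the bench, steel and black rubber, 83 mm long, 26 wide, 24 high; leave alone. Origin: underside, x along it
- connector_b: loose cable connector lying on the bench, steel and black rubber, 83 mm long, 26 wide, 24 high; leave alone. Origin: underside, x along it
- connector_c: loose cable connector lying on the bench, steel and black rubber, 83 mm long, 26 wide, 24 high; leave alone. Origin: underside, x along it
- tape_roll: yellow roll, 90 mm across, 30 high, lying flat; leave alone. Origin: centre of its underside
- screwdriver: screwdriver lying on the bench, leave alone. x along it, tip at +x

How it is judged:
By the outcome, as a careful person would: the job done as asked, in the order asked, and still so for the second after the job is handed in, with the robot touching nothing.
It also fails if it takes over 72 s, if anything falls off the work surface, if the arm or the gripper's body presses on something with over 40 N, if the wrist force passes 120 N, or if a joint passes its speed limit or range.

### The arm

A 6-joint arm with a two-finger parallel gripper is mounted at the origin on the work surface. World frame = base frame: x ahead of the robot, y to its left, z up, the work surface at z = 0. Lengths are in m, angles in rad, forces in N, time in s.
With the tool pointing down it reaches from about 0.375 to 0.975 m from the base axis. Payload 3.8 kg.
Tool frame: the origin (TCP) lies midway between the tips of the shut fingers; the grasp point (between the pads) lies 19 mm behind it (manip.grip_point_offset is the distance from the TCP to the grasp point, in m); z points along the fingers, y is the line along which they close (so a half turn about z gives the same grasp; the last joint's range is limited). The gripper opens to 88 mm and grips with 3 to 60 N. Pads are 18 mm wide; open, the fingers measure 123 mm over their backs; the gripper's body (75 mm by 187 mm) begins 45 mm behind the grasp point.
Start: joints at [1.24, 0.264, 1.604, -0, 1.274, -0.037], TCP at [0.195, 0.646, 0.239] pointing down, gripper open.
Joint ranges: [-2.63, 2.63], [-0.94, 2.18], [0.31, 2.57], [-1.31, 4.45], [0, 2.66], [-2.55, 2.55]. Speed limits (rad/s): [2.57, 2.57, 3.14, 3.14, 3.14, 3.14].

### API

Orientations are given as a unit quaternion [x, y, z, w].
In Python, from station import manip gives the robot as it stands.
- The arm moves only by the tool servo_tool, never from a script. Its argument "targets" is a list of rows, each a list of 3 entries, a list of its own where there are three numbers: the shift along the tool's x, y, z scaled (see below), then the turn, a rotation vector about the tool's x, y, z scaled (see below), then the opening, from -1 (shut) to 1 (fully open). A call has 1 to 20 rows; each row shifts and turns the commanded pose from where the row before left it, along the tool's axes as they then stand; what a row does not reach is not made up. The controller multiplies each number of a shift by 60 mm and each number of a turn by 0.12 rad. A row lasts 1/8 s, in which the tool goes at most 62.5 mm and 10.7 degrees, less where a joint would pass 70% of its speed; a pose out of reach is approached as far as the arm can. A call with a number of a shift or a turn outside -1 to 1 is refused whole. A call with a gripper value outside its range is refused whole. The fingers move at their own pace and stop on an object; "squeeze" is the grip in N (left out, the last holds). Time passes only in rows, so rows that do not move let the fingers close. It gives the time, the measured TCP pose, the force, the opening and the grip force at its end, in the units of the state.
- manip.read_state(): the state, without advancing time (a new reading comes with each control period).
- manip.grab_frame(name): name is "side" or "top"; returns a dict with "frame" (420x560x3 uint8, blue, green, red), "depth" (420x560 float32, m along the optical axis (not along the pixel's ray), 0 where there is no reading), "mtx" (3x3 intrinsics, pixels), "eye" and "rotation" of the camera in the world. Camera axes: x right, y up, looking along -z (the intrinsics and any distortion apply to the point x, -y, -z); pixel columns grow to the right and rows downward; lengths in m; the calibration is good to about 2 mm. A picture is of the moment at which its call begins.
- manip.job_done(): hands the job in; it is judged then, once.
The state is a dict: "time": time; "qpos": joint angles; "qvel": joint speeds; "joint_efforts": joint torques, N m; "position": TCP position; "ee_rot": TCP orientation; "ft_force": force on the tool from outside, world axes, zero at the start; "torque": the same for the moment, N m; "grip_width": finger opening in m; "finger_force": force on a finger pad.
Only numpy, scipy, OpenCV 4.12 (cv2) and the standard library are available. Lean on these libraries where they do the work, as an engineer would, in place of code of your own. Each camera call takes 0.05 s, during which the arm holds its last target. There are 200 camera calls.

## Working session

There is one attempt and no reset: what is moved stays moved. The work goes in short steps, Python scripts to look and compute and a tool call to move; the robot and the scene stay as the last step left them, time stands still between calls to the robot, and variables do not carry over. Pictures are saved under pics/ and viewed, at most 13 in all, crops included, and the job is handed in when it is done.

Besides the shell and the picture viewer there is one more tool, called after "Emit:" as a command line: name --argument value ..., lists and objects as JSON in quotes. servo_tool: Moves the arm, as the interface text tells. Shifts and turns lie within -1 to 1; 1 stands for 60 mm of shift or 0.12 rad of turn. Its arguments: {"type":"object","properties":{"targets":{"type":"array","items":{"type":"array"}},"squeeze":{"type":"number"}},"required":["targets"]}

```bash
ls; mkdir -p pics
cat > h.py <<'E'
import numpy as np, cv2
from station import manip
def grab(n,save=None):
    f=manip.grab_frame(n)
    if save: cv2.imwrite('pics/'+save,f['frame'])
    return f
def cloud(f):
    d=f['depth'];K=np.array(f['mtx']);h,w=d.shape
    u,v=np.meshgrid(np.arange(w),np.arange(h))
    x=(u-K[0,2])/K[0,0]*d;y=(v-K[1,2])/K[1,1]*d
    p=np.stack([x,-y,-d],-1)
    P=p@np.array(f['rotation']).T+np.array(f['eye']); P[d==0]=np.nan
    return P
E
python3 - <<'E'
from h import *
for n in('side','top'):
    f=grab(n,n+'0.png'); print(n,f['mtx'],f['eye'],f['rotation'],[k for k in f]); np.savez(n+'0.npz',P=cloud(f),im=f['frame'])
s=manip.read_state();print(s)
E
```

```text
pics
side [[481.06013403   0.         276.82824065]
 [  0.         481.06013403 206.69393667]
 [  0.           0.           1.        ]] [-0.21249925 -0.86537772  1.16682425] [ 0.3876468  -0.16384887 -0.33747503  0.84201788] ['frame', 'depth', 'mtx', 'eye', 'rotation']Traceback (most recent call last):
  File "<stdin>", line 3, in <module>
  File "h.py", line 12, in cloud
    P=p@np.array(f['rotation']).T+np.array(f['eye']); P[d==0]=np.nan
      ~^~~~~~~~~~~~~~~~~~~~~~~~~~
ValueError: matmul: Input operand 1 has a mismatch in its core dimension 0, with gufunc signature (n?,k),(k,m?)->(n?,m?) (size 4 is different from 3)
```

View pics/side0.png

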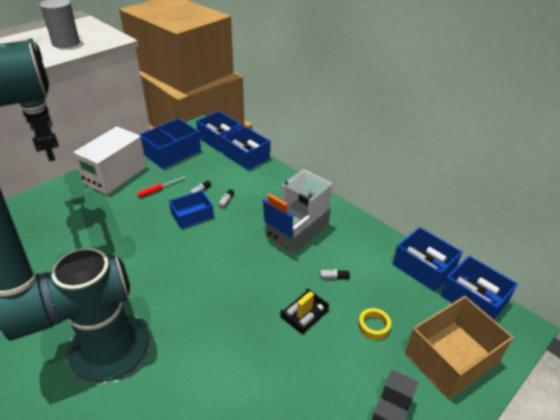

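The side view shows the bay at about (297,212) with its flap at (278,215), the tray at (305,311) with the yellow fin at (306,303), a connector at (335,275) and the tape at (375,323). The rotation is a quaternion, so I'll fix the helper.

```bash
sed -i "s/np.array(f\['rotation'\]).T/Rot.from_quat(f['rotation']).as_matrix().T/; 1a from scipy.spatial.transform import Rotation as Rot" h.py
python3 - <<'E'
from h import *
for n in('side','top'):
    f=grab(n,n+'0.png'); np.savez(n+'0.npz',P=cloud(f),im=f['frame'])
print(f['eye'],f['rotation'],f['mtx'])
s=manip.read_state();print(s)
P=np.load('side0.npz')['P']
for c,r in [(278,202),(278,215),(305,311),(306,303),(335,275),(200,350)]: print(c,r,P[r,c].round(3))
E
```

```text
[0.44401367 0.01532204 1.36522926] [-0.04823434  0.05968967  0.70571982 -0.70432246] [[467.50798192   0.         280.71484503]
 [  0.         467.50798192 205.72199112]
 [  0.           0.           1.        ]]
{'time': 0.15, 'qpos': array([ 1.24010281e+00,  2.64589676e-01,  1.60503855e+00, -4.52657808e-06,
        1.27370617e+00, -3.68758347e-02]), 'qvel': array([-8.83258133e-05, -1.86351661e-03, -4.66078977e-03,  1.53903040e-03,
       -2.51859929e-04, -2.07686996e-03]), 'joint_efforts': array([ 1.21015943e-03, -5.02846885e+01, -3.57466149e+01,  7.29190512e-02,
        2.48960755e-02, -9.56806184e-05]), 'position': array([0.19529658, 0.64556218, 0.23767932]), 'ee_rot': array([ 1.46380263e-01,  9.89228012e-01, -8.56598529e-04, -1.57025831e-04]), 'ft_force': array([0.7190978 , 0.37102266, 0.347365  ]), 'torque': array([ 0.00109087, -0.04106452, -0.0039611 ]), 'finger_force': 0.0, 'grip_width': 0.0881551196759441}
278 202 [ 0.599 -0.051  0.214]
278 215 [ 0.605 -0.047  0.153]
305 311 [ 0.467 -0.305  0.029]
306 303 [ 0.47  -0.303  0.061]
335 275 [ 0.639 -0.272  0.026]
200 350 [ 0.176 -0.182  0.   ]
```

View pics/top0.png

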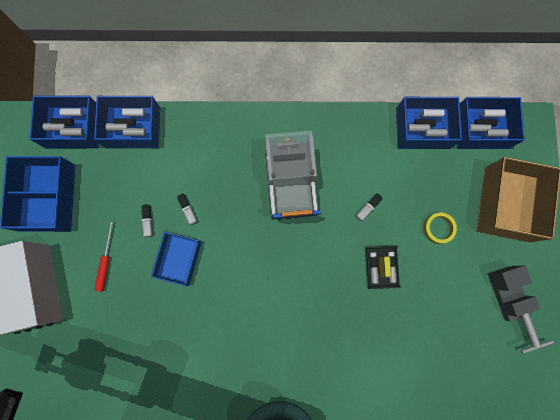

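The top view (world x up, y left) shows the orange tab at (297,213), the bay from (265,133) to (320,217), the pad near (289,157), the tray at (382,268) with its fin at (387,267), and a connector at (370,207).

Run:
```python
from h import *
T=np.load('top0.npz');S=np.load('side0.npz')
def masks(D):
    hsv=cv2.cvtColor(D['im'],cv2.COLOR_BGR2HSV);H,s,v=[hsv[...,i].astype(int) for i in range(3)]
    return H,s,v
for nm,D in(('top',T),('side',S)):
    H,s,v=masks(D);P=D['P']
    bayreg=(P[...,0]>.5)&(P[...,0]<.9)&(abs(P[...,1])<.15)
    orange=bayreg&(H>5)&(H<18)&(s>150)&(P[...,2]>.15)
    blue=bayreg&(H>100)&(H<130)&(s>130)&(P[...,2]>.06)
    trayreg=(P[...,0]>.36)&(P[...,0]<.58)&(P[...,1]<-.2)&(P[...,1]>-.4)
    yel=trayreg&(H>20)&(H<35)&(s>130)
    rim=trayreg&(P[...,2]>.012)
    for k,m in(('orange',orange),('blue',blue),('yel',yel),('rim',rim)):
        q=P[m]
        if len(q)==0: print(nm,k,0);continue
        print(nm,k,len(q),q.mean(0).round(4),q.min(0).round(3),q.max(0).round(3))
        if k in('rim','yel'):
            qq=q[q[:,2]>.06] if k=='yel' else q
            if len(qq)>4: print('   rect',cv2.minAreaRect(qq[:,:2].astype(np.float32)),len(qq))
        if k in('orange','blue'):
            c=q-np.median(q,0);c=c[np.linalg.norm(c,axis=1)<.08];u,w,vt=np.linalg.svd(c-c.mean(0),full_matrices=False);print('   n',vt[2].round(3),'dir',vt[0].round(3),(w/np.sqrt(len(c))).round(4))
# bay height rows: top view
P=T['P']
for r in range(128,222,3): print(r,[ '%.0f'%(1000*P[r,c,0])+'/%.0f'%(1000*P[r,c,2]) for c in(268,275,283,290,297,304,314)])
```

```text
top orange 120 [ 0.6034 -0.0428  0.2148] [ 0.597 -0.079  0.184] [ 0.611 -0.007  0.222]
   n [-0.991 -0.091  0.098] dir [ 0.091 -0.996 -0.006] [0.0215 0.0067 0.0025]
top blue 107 [ 0.6059 -0.0388  0.1558] [ 0.597 -0.102  0.094] [0.615 0.018 0.189]
   n [-0.996 -0.087 -0.009] dir [-0.086  0.993 -0.08 ] [0.0446 0.0265 0.0022]
top yel 214 [ 0.4743 -0.2948  0.0599] [ 0.448 -0.318  0.012] [ 0.502 -0.288  0.08 ]
   rect ((0.4749610126018524, -0.2971173822879791), (0.054856620728969574, 0.01690308004617691), 1.3904073238372803) 135
top rim 972 [ 0.4739 -0.295   0.0329] [ 0.414 -0.344  0.012] [ 0.536 -0.252  0.08 ]
   rect ((0.4746797978878021, -0.2979295253753662), (0.11956892907619476, 0.09015719592571259), 2.206760883331299) 972
side orange 176 [ 0.6015 -0.0455  0.2072] [ 0.594 -0.081  0.185] [ 0.611 -0.005  0.225]
   n [ 0.995  0.1   -0.026] dir [ 0.099 -0.994 -0.048] [0.0216 0.0103 0.0029]
side blue 601 [ 0.6063 -0.0458  0.1348] [ 0.594 -0.103  0.08 ] [0.704 0.019 0.187]
   n [0.993 0.095 0.072] dir [-0.093  0.995 -0.025] [0.0354 0.0291 0.0021]
side yel 327 [ 0.475  -0.2962  0.0474] [ 0.
[... 2172 characters left out ...]
5/80', '669/116']
197 ['681/-1', '666/81', '667/77', '667/78', '667/79', '666/83', '660/120']
200 ['672/-1', '658/80', '658/81', '658/81', '658/78', '659/76', '652/115']
203 ['662/1', '650/80', '650/79', '649/85', '650/79', '649/81', '643/121']
206 ['653/5', '641/79', '641/82', '642/77', '641/77', '642/75', '635/119']
209 ['645/-1', '632/84', '633/81', '633/78', '633/81', '632/84', '627/116']
212 ['636/-2', '624/82', '604/221', '605/218', '605/218', '606/213', '609/186']
215 ['626/2', '602/183', '598/215', '599/208', '603/179', '607/149', '613/98']
218 ['618/1', '603/119', '607/80', '613/35', '617/2', '618/-2', '618/-3']
221 ['609/-1', '609/2', '609/-4', '609/-2', '608/5', '609/-2', '608/6']
```

Run:
```python
import cv2
a=cv2.resize(cv2.imread('pics/top0.png')[120:225,250:335],None,fx=5,fy=5,interpolation=2)
b=cv2.resize(cv2.imread('pics/top0.png')[235:300,352:412],None,fx=5,fy=5,interpolation=2)
import numpy as np
c=np.zeros((525,425+300,3),np.uint8);c[:,:425]=a;c[:325,425:]=b
cv2.imwrite('pics/crop1.png',c)
```

```text
(no output)
```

View pics/crop1.png

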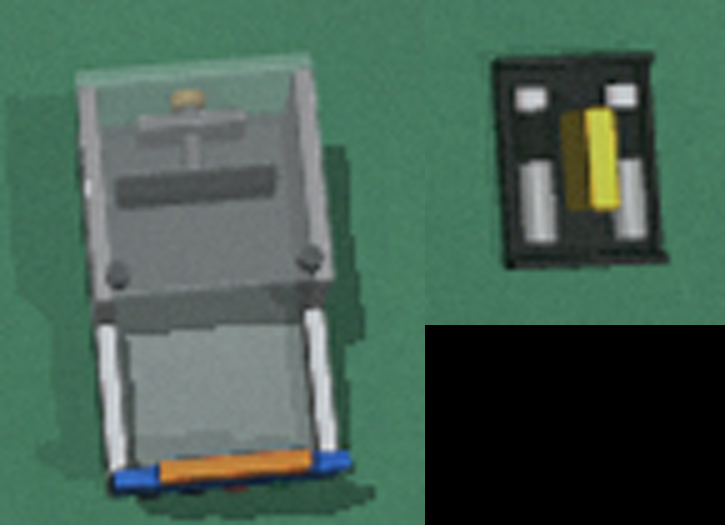

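```bash
cat >> h.py <<'E'
def ray(f,u,v,z):
    K=np.array(f['mtx']);d=Rot.from_quat(f['rotation']).as_matrix()@np.array([(u-K[0,2])/K[0,0],-(v-K[1,2])/K[1,1],-1]);e=np.array(f['eye'])
    return e+d*(z-e[2])/d[2]
def proj(f,X):
    K=np.array(f['mtx']);p=(np.asarray(X)-np.array(f['eye']))@Rot.from_quat(f['rotation']).as_matrix()
    return np.stack([K[0,0]*p[...,0]/-p[...,2]+K[0,2],K[1,1]*p[...,1]/p[...,2]+K[1,2]],-1)
def bay(B,p):
    x,y,a=B;p=np.asarray(p,float);c,s=np.cos(a),np.sin(a)
    return np.stack([x+c*p[...,0]-s*p[...,1],y+s*p[...,0]+c*p[...,1],p[...,2]],-1)
E
python3 - <<'E'
from h import *
f=manip.grab_frame('top')
for n,c,z in [('tab TL',(160,460),.218),('tab TR',(310,452),.218),('tab BL',(160,481),.218),('tab BR',(312,470),.218),('roofL',(95,300),.189),('roofR',(330,279),.189),
 ('wallL in',(112,330),.118),('wallL in end',(128,470),.118),('wallR in',(303,312),.118),('wallR in end',(319,452),.118),
 ('pad bot L',(118,207),.085),('pad bot R',(275,195),.085),('pad top L',(118,178),.112),('pad top R',(275,166),.112)]:
    u,v=(c[0]+.5)/5-.5+250,(c[1]+.5)/5-.5+120
    print(n,ray(f,u,v,z).round(4)[:2])
# overlay of guess
def draw(B,names):
    ims=[]
    for n in names:
        g=manip.grab_frame(n);im=cv2.resize(g['frame'],None,fx=5,fy=5,interpolation=2)
        def L(pts,col):
            q=proj(g,bay(B,np.array(pts)/1000.));q=np.round((q+.5)*5-.5).astype(int);cv2.polylines(im,[q],True,col,1)
        L([(0,-38,218),(0,38,218),(-10,38,218),(-10,-38,218)],(0,255,0))
        L([(-10,-61,81),(-10,61,81),(-10,61,183),(-10,-61,183)],(255,255,0))
        L([(80,-62,189),(80,62,189),(195,62,189),(195,-62,189)],(0,0,255))
        L([(0,-52,118),(80,-52,118),(80,-62,118),(0,-62,118)],(255,0,255))
        c=proj(g,bay(B,[.08,0,.13]))*5
        x0,y0=(c-[190,290]).astype(int);ims.append(im[y0:y0+580,x0:x0+380])
    return np.hstack(ims)
cv2.imwrite('pics/ov1.png',draw((.617,-.042,.093),('top','side')))
E
```

```text
tab TL [ 0.6059 -0.0058]
tab TR [ 0.6099 -0.0802]
tab BL [ 0.5954 -0.0057]
tab BR [ 0.6008 -0.0811]
roofL [0.693  0.0268]
roofR [ 0.704  -0.0942]
wallL in [0.6914 0.0182]
wallL in end [0.6146 0.0097]
wallR in [ 0.7014 -0.0858]
wallR in end [ 0.6243 -0.0934]
pad bot L [0.7684 0.0149]
pad bot R [ 0.7754 -0.0735]
pad top L [0.778  0.0149]
pad top R [ 0.7849 -0.0718]
```

View pics/ov1.png

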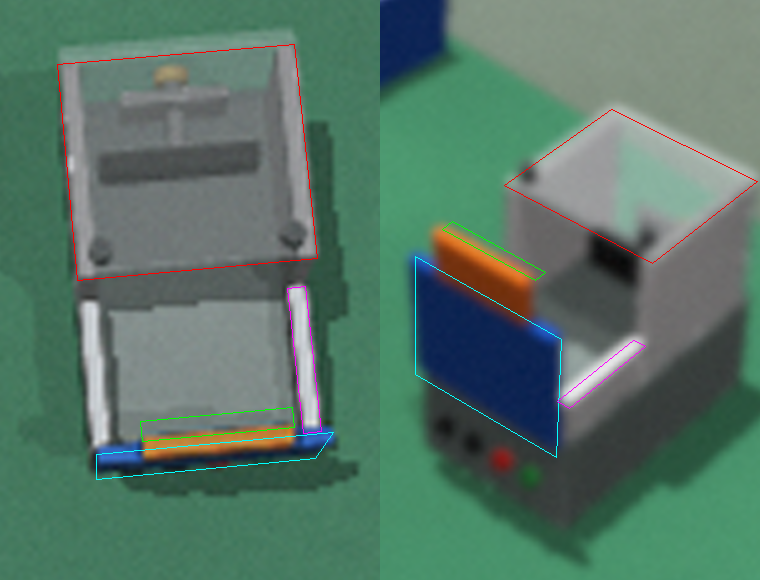

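The overlay fits the bay's walls and roof at bay pose (0.617, -0.042, yaw 0.093). The flap leans out slightly, by about 0.07 rad. The pad's face is near x = 156 mm. Next I close the fingers, align with the bay and move above the gap behind the tab.

Emit:
servo_tool --targets '[[[0, 0, -0.5], [0, 0, -0.8], -1], [[0, 0, 0], [0, 0, -0.8], -1], [[-0.39, -0.75, 0], [0, 0, -0.8], -1], [[-0.39, -0.75, 0], [0, 0, -0.8], -1], [[-0.39, -0.75, 0], [0, 0, 0], -1], [[-0.39, -0.75, 0], [0, 0, 0], -1], [[-0.39, -0.75, 0], [0, 0, 0], -1], [[-0.39, -0.75, 0], [0, 0, 0], -1], [[-0.39, -0.75, 0], [0, 0, 0], -1], [[-0.39, -0.75, 0], [0, 0, 0], -1], [[-0.39, -0.75, 0], [0, 0, 0], -1], [[-0.39, -0.75, 0], [0, 0, 0], -1], [[-0.39, -0.75, 0], [0, 0, 0], -1], [[-0.39, -0.75, 0], [0, 0, 0], -1], [[0, 0, 0], [0, 0, 0], -1]]' --squeeze 20

```text
time: 2.17
position: [0.5123, 0.124, 0.2687]
ee_rot: [-0.043, 0.999, -0.0, 0.0]
ft_force: [0.5, 0.4, 0.3]
grip_width: 0.0004
finger_force: 0.0
```

```bash
cat >> h.py <<'E'
B=(.617,-.042,.093)
def st():
    s=manip.read_state();R=Rot.from_quat(s['ee_rot']).as_matrix();p=s['position'];c,sn=np.cos(B[2]),np.sin(B[2])
    d=p-np.array([B[0],B[1],0]);b=np.array([c*d[0]+sn*d[1],-sn*d[0]+c*d[1],d[2]])
    Rb=Rot.from_euler('z',-B[2]).as_matrix()@R
    print('t %.2f bay mm'%s['time'],(b*1000).round(1),'world',p.round(4),'F',s['ft_force'].round(1),'grip %.1f %.1f'%(s['grip_width']*1000,s['finger_force']),'q',s['qpos'].round(2))
    return b,Rb
def to(tx,ty,tz):  # tool units to reach bay point (mm)
    b,Rb=st(); print('units',((Rb.T@(np.array([tx,ty,tz])/1000-b))/.06).round(2),'ang(bay x,y axes)',Rb[:,0].round(3),Rb[:,1].round(3))
E
python3 -c "from h import *; to(22,0,195)"
```

```text
t 2.17 bay mm [-88.8 175.  268.7] world [0.5123 0.124  0.2687] F [0.5 0.4 0.3] grip 0.4 0.0 q [ 0.19 -0.04  1.88 -0.    1.3  -1.47]
units [-1.87 -2.9   1.23] ang(bay x,y axes) [-1.     0.007 -0.   ] [ 0.007  1.    -0.001]
```

Emit:
servo_tool --targets '[[[-0.47, -0.72, 0], [0, 0, 0], -1], [[-0.47, -0.72, 0], [0, 0, 0], -1], [[-0.47, -0.72, 0], [0, 0, 0], -1], [[-0.47, -0.72, 0], [0, 0, 0], -1], [[0, 0, 0], [0, 0, 0], -1], [[0, 0, 0.6], [0, 0, 0], -1], [[0, 0, 0.6], [0, 0, 0], -1], [[0, 0, 0], [0, 0, 0], -1]]'

```text
time: 3.18
position: [0.6354, -0.0332, 0.193]
ee_rot: [-0.046, 0.999, 0.001, -0.004]
ft_force: [0.2, -1.4, 0.2]
grip_width: 0.001
finger_force: 0.0
```

Run:
```python
from h import *
b,Rb=st()
prev=np.array([b[0],b[2]])*1000
for th in np.r_[.07,np.linspace(.25,1.571,10)]:
    c=np.array([-120*np.sin(th)+9,81+120*np.cos(th)])
    d=c-prev;prev=c;print(th.round(2),c.round(0),'units x,z',(-d[0]/60).round(2),(-d[1]/60).round(2))
```

```text
t 3.17 bay mm [ 19.1   7.1 193. ] world [ 0.6354 -0.0332  0.193 ] F [ 0.2 -1.4  0.2] grip 1.0 0.0 q [-0.09  0.23  1.73  0.    1.19 -1.75]
0.07 [  1. 201.] units x,z 0.31 -0.13
0.25 [-21. 197.] units x,z 0.35 0.06
0.4 [-37. 192.] units x,z 0.28 0.09
0.54 [-53. 184.] units x,z 0.26 0.13
0.69 [-67. 174.] units x,z 0.24 0.17
0.84 [-80. 161.] units x,z 0.21 0.2
0.98 [-91. 147.] units x,z 0.18 0.23
1.13 [-100.  132.] units x,z 0.14 0.26
1.28 [-106.  116.] units x,z 0.11 0.27
1.42 [-110.   99.] units x,z 0.06 0.29
1.57 [-111.   81.] units x,z 0.02 0.29
```

Emit:
servo_tool --targets '[[[0.31, 0, 0], [0, 0, 0], -1], [[0.35, 0, 0], [0, 0, 0], -1], [[0.28, 0, 0.06], [0, 0, 0], -1], [[0.26, 0, 0.11], [0, 0, 0], -1], [[0.24, 0, 0.15], [0, 0, 0], -1], [[0.21, 0, 0.2], [0, 0, 0], -1], [[0, 0, 0], [0, 0, 0], -1]]'

```text
time: 4.05
position: [0.539, -0.0436, 0.1654]
ee_rot: [-0.045, 0.999, 0.0, -0.001]
ft_force: [0.1, 0.4, -0.5]
grip_width: 0.0004
finger_force: 0.0
```

```bash
python3 -c "from h import *; st();grab('side','s1.png')"
```

```text
t 4.05 bay mm [-77.8   5.7 165.4] world [ 0.539  -0.0436  0.1654] F [ 0.1  0.4 -0.5] grip 0.4 0.0 q [-0.13  0.07  1.97 -0.    1.1  -1.79]
```

View pics/s1.png

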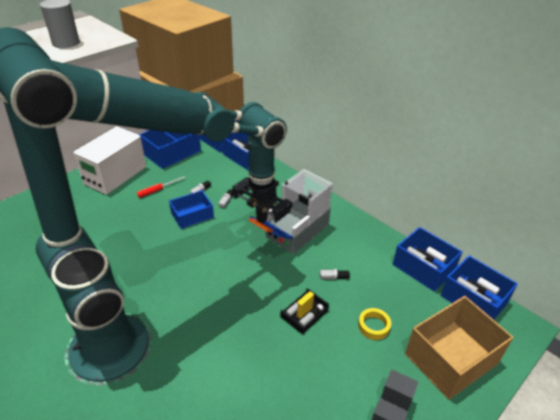

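The flap is following: the tab is now at (265,228), leaning toward the robot. I'll continue down to level.

Emit:
servo_tool --targets '[[[0.2, 0, 0.28], [0, 0, 0], -1], [[0.16, 0, 0.26], [0, 0, 0], -1], [[0.12, 0, 0.27], [0, 0, 0], -1], [[0.06, 0, 0.29], [0, 0, 0], -1], [[0.02, 0, 0.27], [0, 0, 0], -1], [[0, 0, 0.05], [0, 0, 0], -1], [[0, 0, 0], [0, 0, 0], -1], [[0, 0, 0], [0, 0, 0], -1]]'

```text
time: 5.1
position: [0.5062, -0.0472, 0.0813]
ee_rot: [-0.045, 0.999, 0.0, -0.001]
ft_force: [-6.8, 0.6, 16.2]
grip_width: 0.0003
finger_force: 7.6
```

```bash
python3 -c "from h import *; st()"
```

```text
t 5.10 bay mm [-110.8    5.1   81.3] world [ 0.5062 -0.0472  0.0813] F [-6.8  0.6 16.2] grip 0.3 7.6 q [-0.14  0.11  2.1  -0.    0.93 -1.8 ]
```

Emit:
servo_tool --targets '[[[0, 0, -0.8], [0, 0, 0], 0], [[0, 0, -0.8], [0, 0, 0], 0], [[0.15, -0.68, 0], [0, 0, 0], 0], [[0.15, -0.68, 0], [0, 0, 0], 0], [[0.15, -0.68, 0], [0, 0, 0], 0], [[0.15, -0.68, 0], [0, 0, 0], 0], [[0.15, -0.68, 0], [0, 0, 0], 0], [[0.15, -0.68, 0], [0, 0, 0], 0], [[0, 0, 0], [0, 0, 0.5], 0], [[0, 0, 0], [0, 0, 0], 0], [[0, 0, 0], [0, 0, 0], 0]]'

```text
time: 6.48
position: [0.4748, -0.2953, 0.1755]
ee_rot: [-0.016, 1.0, 0.0, -0.001]
ft_force: [0.2, 0.3, -1.1]
grip_width: 0.0445
finger_force: 0.0
```

Run:
```python
from h import *
b,Rb=st();R=Rot.from_quat(manip.read_state()['ee_rot']).as_matrix();p=manip.read_state()['position']
print('yaw',np.arctan2(-R[0,1],R[1,1]),'units',(R.T@(np.array([.4745,-.2965,.043])-p)/.06).round(2))
f=grab('side');P=cloud(f);hsv=cv2.cvtColor(f['frame'],cv2.COLOR_BGR2HSV).astype(int)
m=(hsv[...,0]>5)&(hsv[...,0]<18)&(hsv[...,1]>150)&(P[...,0]>.4)&(P[...,0]<.65)&(abs(P[...,1]+.05)<.1)
print(m.sum(),P[m].mean(0),P[m].min(0),P[m].max(0))
m=(hsv[...,0]>20)&(hsv[...,0]<35)&(hsv[...,1]>130)&(P[...,2]>.06)&(P[...,1]<-.2)&(P[...,1]>-.4)
print(m.sum(),cv2.minAreaRect(P[m][:,:2].astype(np.float32)))
```

```text
t 6.47 bay mm [-165.1 -239.   175.5] world [ 0.4748 -0.2953  0.1755] F [ 0.2  0.3 -1.1] grip 44.5 0.0 q [-0.6   0.1   1.92  0.    1.13 -2.2 ]
yaw 0.03157633055715616 units [ 0.   -0.02  2.21]
211 [ 0.49820802 -0.05315999  0.08061056] [ 0.47811941 -0.09008868 -0.00095188] [ 0.55420572 -0.01228543  0.0899627 ]
126 ((0.4729121923446655, -0.29534488916397095), (0.05678531154990196, 0.017012862488627434), 4.155570983886719)
```

Level flap confirmed (tab at z about 0.081). I'll descend and grip the fin.

Emit:
servo_tool --targets '[[[0, 0, 0.7], [0, 0, 0], 0], [[0, 0, 0.7], [0, 0, 0], 0], [[0, 0, 0.6], [0, 0, 0], 0], [[0, 0, 0.2], [0, 0, 0], 0], [[0, 0, 0], [0, 0, 0], 0], [[0, 0, 0], [0, 0, 0], -1], [[0, 0, 0], [0, 0, 0], -1], [[0, 0, 0], [0, 0, 0], -1], [[0, 0, 0], [0, 0, 0], -1], [[0, 0, -0.3], [0, 0, 0], -1], [[0, 0, -0.6], [0, 0, 0], -1], [[0, 0, -0.8], [0, 0, 0], -1], [[0, 0, -0.8], [0, 0, 0], -1], [[0, 0, 0], [0, 0, 0], -1]]' --squeeze 30

```text
time: 8.28
position: [0.4776, -0.2975, 0.1998]
ee_rot: [-0.015, 1.0, -0.003, 0.004]
ft_force: [0.4, -0.7, -3.0]
grip_width: 0.0155
finger_force: 30.0
```

Run:
```python
from h import *
st();f=grab('top');P=cloud(f);hsv=cv2.cvtColor(f['frame'],cv2.COLOR_BGR2HSV).astype(int)
reg=(P[...,0]>.36)&(P[...,0]<.58)&(P[...,1]<-.2)&(P[...,1]>-.4)
p=manip.read_state()['position'];g=grab('side')
c=proj(g,p).astype(int);x0,y0=max(c[0]-50,0),c[1]-50
cv2.imwrite('pics/g.png',cv2.resize(g['frame'][y0:y0+110,x0:x0+110],None,fx=5,fy=5))
```

```text
t 8.28 bay mm [-162.5 -241.4  199.8] world [ 0.4776 -0.2975  0.1998] F [ 0.4 -0.7 -3. ] grip 15.5 30.0 q [-0.6   0.07  1.9   0.    1.16 -2.2 ]
```

View pics/g.png

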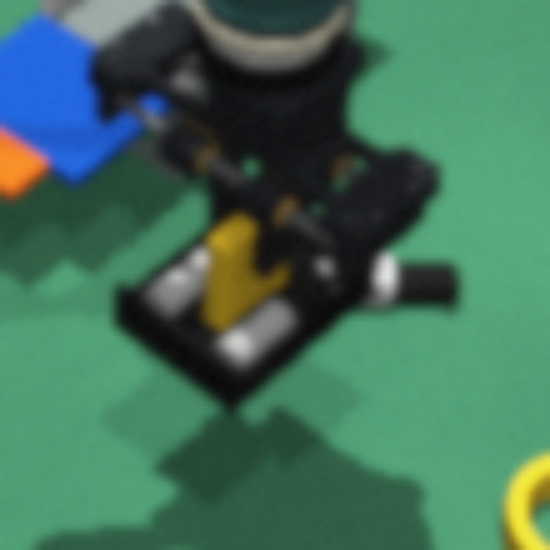

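The tray hangs level in the grip at crop (230,300). I'll carry it over to above the flap.

Emit:
servo_tool --targets '[[[0, 0, 0], [0, 0, -0.5], -1], [[-0.2, 0.5, 0], [0, 0, 0], -1], [[-0.3, 0.7, 0], [0, 0, 0], -1], [[-0.35, 0.75, 0], [0, 0, 0], -1], [[-0.35, 0.75, 0], [0, 0, 0], -1], [[-0.3, 0.7, 0], [0, 0, 0], -1], [[-0.2, 0.4, 0], [0, 0, 0], -1], [[-0.05, 0.2, 0], [0, 0, 0], -1], [[0, 0, 0], [0, 0, 0], -1], [[0, 0, 0], [0, 0, 0], -1]]'

```text
time: 9.62
position: [0.5572, -0.0483, 0.1936]
ee_rot: [-0.045, 0.999, -0.0, -0.001]
ft_force: [0.6, 0.1, -3.7]
grip_width: 0.0155
finger_force: 30.0
```

```bash
python3 -c "from h import *; to(-57,0,128)"
```

```text
t 9.62 bay mm [-60.1  -0.7 193.6] world [ 0.5572 -0.0483  0.1936] F [ 0.6  0.1 -3.7] grip 15.5 30.0 q [-0.13  0.08  1.9  -0.    1.16 -1.79]
units [-0.05  0.01  1.09] ang(bay x,y axes) [-1.     0.004  0.002] [ 0.004  1.    -0.   ]
```

Emit:
servo_tool --targets '[[[0, 0, 0.5], [0, 0, 0], -1], [[0, 0, 0.4], [0, 0, 0], -1], [[0, 0, 0.15], [0, 0, 0], -1], [[0, 0, 0.08], [0, 0, 0], -1], [[0, 0, 0], [0, 0, 0], -1], [[0, 0, 0], [0, 0, 0], -1]]'

```text
time: 10.38
position: [0.5588, -0.0476, 0.1275]
ee_rot: [-0.045, 0.999, -0.0, 0.001]
ft_force: [0.1, 0.4, -2.8]
grip_width: 0.0156
finger_force: 30.0
```

Run:
```python
from h import *
st();f=grab('side');c=proj(f,manip.read_state()['position']).astype(int)
cv2.imwrite('pics/p.png',cv2.resize(f['frame'][c[1]-55:c[1]+65,c[0]-60:c[0]+70],None,fx=5,fy=5,interpolation=2))
```

```text
t 10.38 bay mm [-5.850e+01 -1.000e-01  1.275e+02] world [ 0.5588 -0.0476  0.1275] F [ 0.1  0.4 -2.8] grip 15.6 30.0 q [-0.13  0.14  1.96  0.    1.03 -1.79]
```

View pics/p.png

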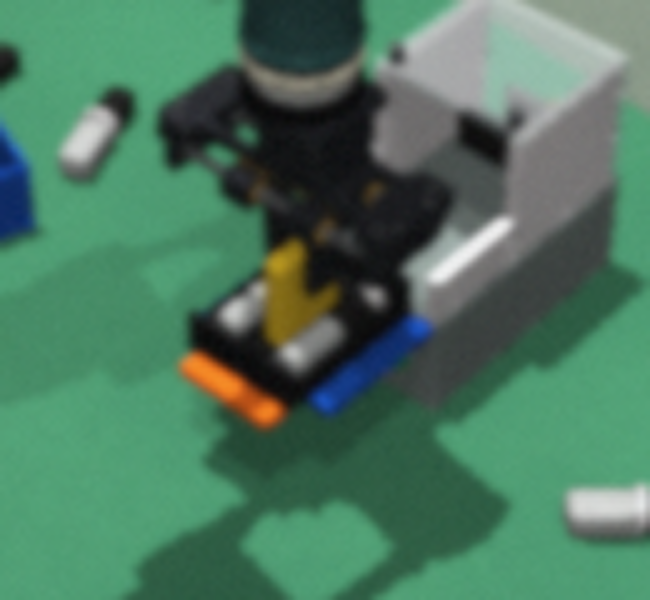

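The tray hangs just above the flap, aligned between the tab and the bay mouth. I'll set it down, let go so it settles, and grip again.

Emit:
servo_tool --targets '[[[0, 0, 0.05], [0, 0, 0], -1], [[0, 0, 0.02], [0, 0, 0], -1], [[0, 0, 0], [0, 0, 0], -1], [[0, 0, 0], [0, 0, 0], -0.4], [[0, 0, 0], [0, 0, 0], -0.4], [[0, 0, 0], [0, 0, 0], -1], [[0, 0, 0], [0, 0, 0], -1], [[0, 0, 0], [0, 0, 0], -1]]' --squeeze 15

```text
time: 11.42
position: [0.5579, -0.0474, 0.122]
ee_rot: [-0.045, 0.999, 0.0, -0.0]
ft_force: [1.4, -0.3, -1.8]
grip_width: 0.016
finger_force: 15.0
```

```bash
python3 -c "from h import *; to(38,0,124)"
```

```text
t 11.43 bay mm [-59.3   0.2 122. ] world [ 0.5579 -0.0474  0.122 ] F [ 1.4 -0.3 -1.8] grip 16.0 15.0 q [-0.13  0.15  1.97 -0.    1.02 -1.79]
units [-1.62  0.   -0.03] ang(bay x,y axes) [-1.     0.003  0.   ] [0.003 1.    0.   ]
```

Emit:
servo_tool --targets '[[[-0.1, 0, 0], [0, 0, 0], -1], [[-0.16, 0, 0], [0, 0, 0], -1], [[-0.16, 0, 0], [0, 0, 0], -1], [[-0.16, 0, 0], [0, 0, 0], -1], [[-0.16, 0, 0], [0, 0, 0], -1], [[-0.16, 0, 0], [0, 0, 0], -1], [[-0.16, 0, 0], [0, 0, 0], -1], [[-0.16, 0, 0], [0, 0, 0], -1], [[-0.16, 0, 0], [0, 0, 0], -1], [[-0.16, 0, 0], [0, 0, 0], -1], [[0, 0, 0], [0, 0, 0], -1], [[0, 0, 0], [0, 0, 0], -1]]'

```text
time: 12.92
position: [0.6497, -0.039, 0.1221]
ee_rot: [-0.045, 0.999, 0.0, -0.0]
ft_force: [0.5, 0.1, -2.7]
grip_width: 0.0158
finger_force: 15.0
```

```bash
python3 -c "from h import *; st()"
```

```text
t 12.93 bay mm [ 3.290e+01 -1.000e-01  1.221e+02] world [ 0.6497 -0.039   0.1221] F [ 0.5  0.1 -2.7] grip 15.8 15.0 q [-0.1   0.31  1.77 -0.    1.06 -1.76]
```

Emit:
servo_tool --targets '[[[0, 0, 0], [0, 0, 0], -0.3], [[0, 0, 0], [0, 0, 0], -0.3], [[0, 0, -0.4], [0, 0, 0], -0.3], [[0, 0, -0.7], [0, 0, 0], -0.3], [[0.5, 0, 0], [0, 0, 0], -1], [[0.5, 0, 0], [0, 0, 0], -1], [[0.45, 0, 0], [0, 0, 0], -1], [[0, 0, 0], [0, 0, 0], -1], [[0, 0, 0.7], [0, 0, 0], -1], [[0, 0, 0.7], [0, 0, 0], -1], [[0, 0, 0.1], [0, 0, 0], -1], [[0, 0, 0], [0, 0, 0], -1]]'

```text
time: 14.42
position: [0.5643, -0.0469, 0.0988]
ee_rot: [-0.045, 0.999, -0.0, 0.0]
ft_force: [-0.3, 0.3, 1.2]
grip_width: 0.0005
finger_force: 0.0
```

Run:
```python
from h import *
st();f=grab('side');P=cloud(f);hsv=cv2.cvtColor(f['frame'],cv2.COLOR_BGR2HSV).astype(int)
m=(hsv[...,0]>20)&(hsv[...,0]<35)&(hsv[...,1]>130)&(P[...,2]>.13)&(P[...,0]>.55)&(P[...,0]<.75)&(abs(P[...,1]+.04)<.1)
print(m.sum(),P[m].mean(0))
c=proj(f,bay(B,[.03,0,.12])).astype(int)
cv2.imwrite('pics/r.png',cv2.resize(f['frame'][c[1]-60:c[1]+60,c[0]-70:c[0]+60],None,fx=5,fy=5,interpolation=2))
```

```text
t 14.43 bay mm [-53.   -0.   98.8] world [ 0.5643 -0.0469  0.0988] F [-0.3  0.3  1.2] grip 0.5 0.0 q [-0.13  0.19  1.97  0.    0.98 -1.79]
89 [ 0.64419087 -0.04948043  0.16134778]
```

View pics/r.png

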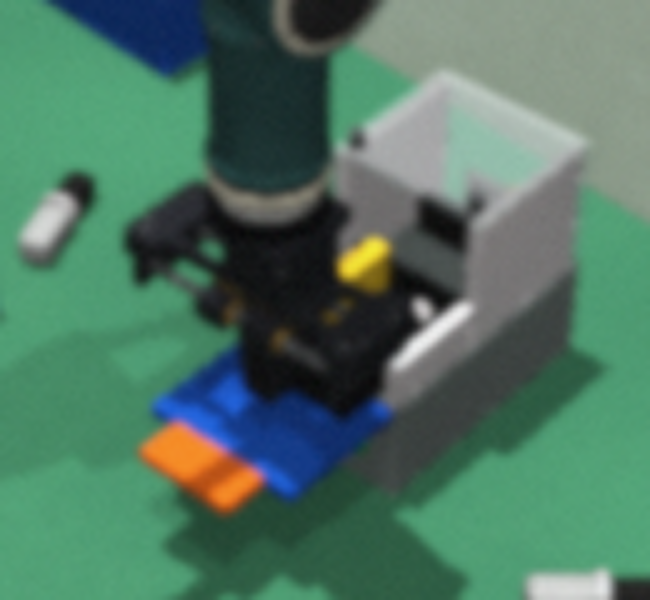

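The tray is in the bay mouth with its fin at (365,262), and the shut fingers are behind it over the flap. I'll push it in and then creep.

Emit:
servo_tool --targets '[[[-0.15, 0, 0.03], [0, 0, 0], -1], [[-0.1, 0, 0], [0, 0, 0], -1], [[-0.13, 0, 0], [0, 0, 0], -1], [[-0.15, 0, 0], [0, 0, 0], -1], [[-0.15, 0, 0], [0, 0, 0], -1], [[-0.15, 0, 0], [0, 0, 0], -1], [[-0.15, 0, 0], [0, 0, 0], -1], [[-0.13, 0, 0], [0, 0, 0], -1], [[-0.08, 0, 0], [0, 0, 0], -1], [[0, 0, 0], [0, 0, 0], -1]]'

```text
time: 15.72
position: [0.6354, -0.0404, 0.0965]
ee_rot: [-0.045, 0.999, -0.0, 0.001]
ft_force: [-0.6, 0.3, -0.3]
grip_width: 0.0002
finger_force: 0.0
```

```bash
python3 -c "from h import *; st()"
```

```text
t 15.72 bay mm [18.4 -0.1 96.5] world [ 0.6354 -0.0404  0.0965] F [-0.6  0.3 -0.3] grip 0.2 0.0 q [-0.1   0.31  1.82  0.    1.01 -1.76]
```

Emit:
servo_tool --targets '[[[-0.03, 0, 0], [0, 0, 0], -1], [[-0.03, 0, 0], [0, 0, 0], -1], [[-0.03, 0, 0], [0, 0, 0], -1], [[0, 0, 0], [0, 0, 0], -1]]'

```text
time: 16.23
position: [0.64, -0.04, 0.0965]
ee_rot: [-0.045, 0.999, 0.0, 0.0]
ft_force: [-0.6, -1.6, 0.2]
grip_width: 0.0005
finger_force: 0.6
```

Run:
```python
from h import *
st();f=grab('side')
c=proj(f,bay(B,[.08,0,.12])).astype(int)
cv2.imwrite('pics/c.png',cv2.resize(f['frame'][c[1]-50:c[1]+50,c[0]-70:c[0]+55],None,fx=6,fy=6,interpolation=2))
```

```text
t 16.23 bay mm [23.1 -0.1 96.5] world [ 0.64   -0.04    0.0965] F [-0.6 -1.6  0.2] grip 0.5 0.6 q [-0.1   0.32  1.81  0.    1.01 -1.76]
```

View pics/c.png

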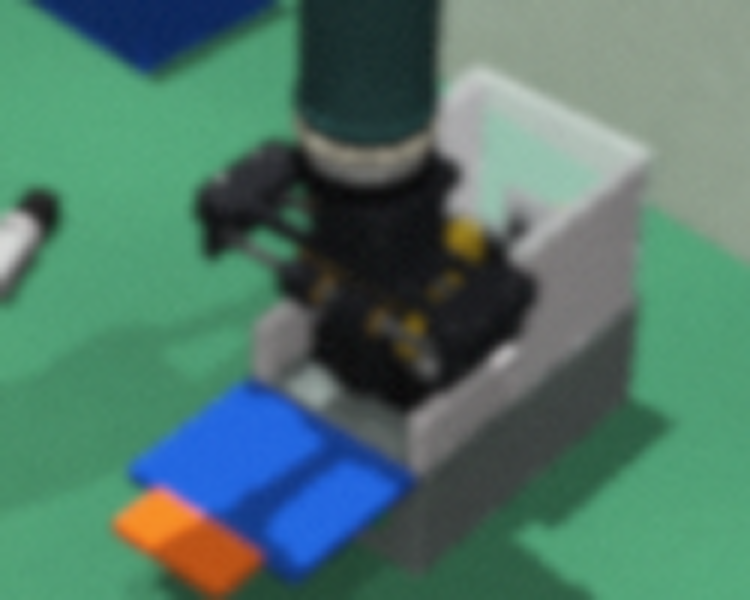

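The fin shows at (465,240), moved deeper, with no contact yet. I'll keep creeping.

Emit:
servo_tool --targets '[[[-0.02, 0, 0], [0, 0, 0], -1], [[-0.02, 0, 0], [0, 0, 0], -1], [[0, 0, 0], [0, 0, 0], -1]]'

```text
time: 16.65
position: [0.6412, -0.0398, 0.0965]
ee_rot: [-0.045, 0.999, 0.0, -0.001]
ft_force: [-6.0, -1.2, 3.4]
grip_width: 0.0005
finger_force: 2.8
```

Emit:
servo_tool --targets '[[[-0.02, 0, 0], [0, 0, 0], -1], [[-0.02, 0, 0], [0, 0, 0], -1], [[0, 0, 0], [0, 0, 0], -1]]'

```text
time: 17.02
position: [0.6413, -0.0398, 0.0965]
ee_rot: [-0.045, 0.999, 0.0, -0.004]
ft_force: [-11.8, -0.5, 9.7]
grip_width: 0.0007
finger_force: 6.3
```

Emit:
servo_tool --targets '[[[-0.02, 0, 0], [0, 0, 0], -1], [[0, 0, 0], [0, 0, 0], -1], [[0, 0, 0], [0, 0, 0], -1], [[0, 0, 0], [0, 0, 0], -1]]'

```text
time: 17.52
position: [0.6413, -0.0398, 0.0965]
ee_rot: [-0.045, 0.999, 0.0, -0.005]
ft_force: [-16.1, -1.4, 10.7]
grip_width: 0.0001
finger_force: 8.0
```

Emit:
servo_tool --targets '[[[0, 0, 0], [0, 0, 0], -1], [[0, 0, 0], [0, 0, 0], -1], [[0, 0, 0], [0, 0, 0], -1], [[0, 0, 0], [0, 0, 0], -1]]'

```text
time: 18.02
position: [0.6413, -0.0397, 0.0965]
ee_rot: [-0.045, 0.999, 0.0, -0.005]
ft_force: [-15.7, -0.5, 10.1]
grip_width: 0.0004
finger_force: 8.0
```

Seated, with a steady push of about 16 N. I'll back off, rise and turn the tool by 90°.

Emit:
servo_tool --targets '[[[0.03, 0, 0], [0, 0, 0], -1], [[0.1, 0, 0], [0, 0, 0], -1], [[0.5, 0, 0], [0, 0, 0], -1], [[0.7, 0, -0.2], [0, 0, 0], -1], [[0.2, 0, -0.8], [0, 0, 0.5], -1], [[0, 0, -0.8], [0, 0, 1], -1], [[0, 0, -0.8], [0, 0, 1], -1], [[0, 0, 0], [0, 0, 1], -1], [[0, 0, 0], [0, 0, 1], -1], [[0, 0, 0], [0, 0, 1], -1], [[0, 0, 0], [0, 0, 1], -1], [[0, 0, 0], [0, 0, 1], -1], [[0, 0, 0], [0, 0, 1], -1], [[0, 0, 0], [0, 0, 1], -1], [[0, 0, 0], [0, 0, 1], -1], [[0, 0, 0], [0, 0, 1], -1], [[0, 0, 0], [0, 0, 1], -1], [[0, 0, 0], [0, 0, 0.6], -1], [[0, 0, 0], [0, 0, 0], -1]]'

```text
time: 20.4
position: [0.555, -0.0477, 0.2528]
ee_rot: [0.675, 0.738, 0.001, 0.001]
ft_force: [0.2, -0.8, -0.4]
grip_width: 0.0006
finger_force: 0.0
```

Run:
```python
from h import *
to(-118,-200,250)
for n in('side','top'):
    f=grab(n);P=cloud(f);hsv=cv2.cvtColor(f['frame'],cv2.COLOR_BGR2HSV).astype(int)
    u=proj(f,bay(B,[.093,0,.155]));m=(hsv[...,0]>20)&(hsv[...,0]<35)&(hsv[...,1]>110)
    ys,xs=np.nonzero(m);k=(abs(xs-u[0])<20)&(abs(ys-u[1])<20);print(n,'fin px exp',u.round(1),'n',k.sum(),xs[k].mean() if k.any() else 0,ys[k].mean() if k.any() else 0)
    if k.any():
        q=np.array([ray(f,a,b,.15) for a,b in zip(xs[k],ys[k])]);print(q.mean(0).round(3),cv2.minAreaRect(q[:,:2].astype(np.float32)))
```

```text
t 20.40 bay mm [-6.220e+01  1.000e-01  2.528e+02] world [ 0.555  -0.0477  0.2528] F [ 0.2 -0.8 -0.4] grip 0.6 0.0 q [-0.13  0.03  1.84  0.    1.27 -0.22]
units [-3.34 -0.92  0.05] ang(bay x,y axes) [ 0.003  1.    -0.   ] [ 1.    -0.003  0.002]
side fin px exp [297.7 198.6] n 254 297.31496062992125 205.10236220472441
[ 0.689 -0.052  0.15 ] ((0.6874657273292542, -0.05519287288188934), (0.11540066450834274, 0.0474434532225132), 41.628089904785156)
top fin px exp [291.5 176.1] n 50 291.96 180.54
[ 0.699 -0.035  0.15 ] ((0.7110795378684998, -0.03364182263612747), (0.01859840378165245, 0.04349265992641449), 89.6802749633789)
```

The fin stands in the bay at the expected place. I'll move to the right of the flap and tilt the tool so the fingers point toward +y.

Emit:
servo_tool --targets '[[[-0.7, -0.2, 0], [0, 0, 0], -1], [[-0.7, -0.2, 0], [0, 0, 0], -1], [[-0.7, -0.2, 0], [0, 0, 0], -1], [[-0.7, -0.2, 0], [0, 0, 0], -1], [[-0.5, -0.12, 0], [0, 0, 0], -1], [[0, 0, 0], [0, 1, 0], -1], [[0, 0, 0], [0, 1, 0], -1], [[0, 0, 0], [0, 1, 0], -1], [[0, 0, 0], [0, 1, 0], -1], [[0, 0, 0], [0, 1, 0], -1], [[0, 0, 0], [0, 1, 0], -1], [[0, 0, 0], [0, 1, 0], -1], [[0, 0, 0], [0, 0.7, 0], -1], [[0, 0, 0], [0, 0, 0], -1], [[0, 0, 0], [0, 0, 0], -1]]'

```text
time: 22.38
position: [0.5173, -0.2499, 0.2527]
ee_rot: [0.604, 0.661, 0.301, -0.328]
ft_force: [0.6, -0.3, -0.4]
grip_width: 0.0003
finger_force: 0.0
```

```bash
python3 -c "
from h import *
b,R=st();print(R.round(3));grab('side','t.png')"
```

```text
t 22.38 bay mm [-118.6 -197.7  252.7] world [ 0.5173 -0.2499  0.2527] F [ 0.6 -0.3 -0.4] grip 0.3 0.0 q [-0.8   0.49  1.53  0.56  1.87 -0.93]
[[ 0.002  1.     0.003]
 [ 0.604 -0.004  0.797]
 [ 0.797  0.001 -0.604]]
```

View pics/t.png

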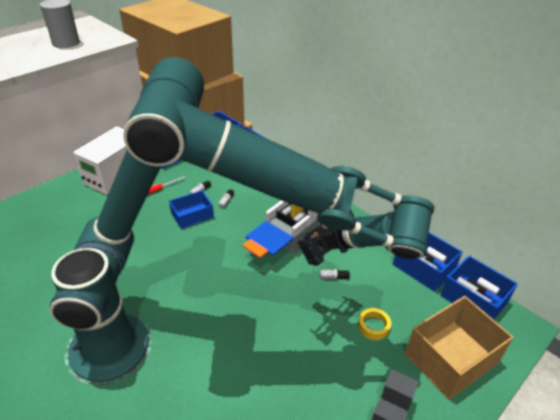

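The tilt worked: the gripper lies to the right of the level flap at (330,243), its fingers pointing at it. I'll go low beside the flap, then under the tab.

Emit:
servo_tool --targets '[[[-0.38, -0.05, 0.66], [0, 0, 0], -1], [[-0.38, -0.05, 0.66], [0, 0, 0], -1], [[-0.38, -0.05, 0.66], [0, 0, 0], -1], [[-0.38, -0.05, 0.66], [0, 0, 0], -1], [[-0.38, -0.05, 0.64], [0, 0, 0], -1], [[0, 0, 0], [0, 0, 0], -1], [[0, 0, 0], [0, 0, 0], -1]]'

```text
time: 23.3
position: [0.4955, -0.164, 0.0448]
ee_rot: [0.604, 0.661, 0.301, -0.328]
ft_force: [0.1, -0.1, -0.8]
grip_width: 0.0006
finger_force: 0.0
```

```bash
python3 -c "from h import *; to(-133.5,-22,42)"
```

```text
t 23.30 bay mm [-132.3 -110.2   44.8] world [ 0.4955 -0.164   0.0448] F [ 0.1 -0.1 -0.8] grip 0.6 0.0 q [-0.73  0.62  1.79  0.58  1.52 -1.1 ]
units [ 0.85 -0.03  1.2 ] ang(bay x,y axes) [0.    0.604 0.797] [ 1.    -0.004  0.002]
```

Emit:
servo_tool --targets '[[[0.21, 0, 0.3], [0, 0, 0], -1], [[0.21, 0, 0.3], [0, 0, 0], -1], [[0.21, 0, 0.3], [0, 0, 0], -1], [[0.21, -0.02, 0.3], [0, 0, 0], -1], [[0, 0, 0], [0, 0, 0], -1], [[0, 0, 0], [0, 0, 0], -1]]'

```text
time: 24.05
position: [0.4853, -0.0758, 0.0398]
ee_rot: [0.604, 0.661, 0.301, -0.329]
ft_force: [0.4, -0.5, 0.2]
grip_width: 0.0002
finger_force: 0.0
```

Run:
```python
from h import *
b,R=st();prev=b*1000
for th in np.r_[1.571,np.linspace(1.43,0,11),-.02]:
    u=np.array([-np.sin(th),np.cos(th)]);n=np.array([np.cos(th),np.sin(th)])
    c=np.array([0,81])+116*u-10*n-np.array([17.5,23.4]);p=np.array([c[0],-22,c[1]])
    print('%.2f'%th,p.round(0),(R.T@(p-prev)/60).round(2));prev=p
f=grab('side');c=proj(f,bay(B,[-.08,-.03,.08])).astype(int)
```

```text
t 24.05 bay mm [-134.2  -21.4   39.8] world [ 0.4853 -0.0758  0.0398] F [ 0.4 -0.5  0.2] grip 0.2 0.0 q [-0.64  0.54  1.93  0.65  1.43 -1.08]
1.57 [-133.  -22.   48.] [ 0.1   0.01 -0.09]
1.43 [-134.  -22.   64.] [ 0.22 -0.   -0.16]
1.29 [-132.  -22.   80.] [ 0.22  0.03 -0.17]
1.14 [-127.  -22.   97.] [ 0.21  0.07 -0.16]
1.00 [-121.  -22.  112.] [ 0.2   0.11 -0.15]
0.86 [-112.  -22.  126.] [ 0.19  0.15 -0.14]
0.71 [-101.  -22.  139.] [ 0.17  0.18 -0.13]
0.57 [-89. -22. 150.] [ 0.15  0.21 -0.11]
0.43 [-75. -22. 159.] [ 0.12  0.23 -0.09]
0.29 [-60. -22. 166.] [ 0.1   0.25 -0.07]
0.14 [-44. -22. 171.] [ 0.07  0.26 -0.05]
0.00 [-28. -22. 174.] [ 0.04  0.27 -0.03]
-0.02 [-25. -22. 174.] [ 0.    0.04 -0.  ]
```

No contact so far, as intended. I'll lift the first half and check.

Emit:
servo_tool --targets '[[[0.1, 0.01, -0.09], [0, 0, 0], -1], [[0.22, 0, -0.16], [0, 0, 0], -1], [[0.22, 0.03, -0.17], [0, 0, 0], -1], [[0.21, 0.07, -0.16], [0, 0, 0], -1], [[0.2, 0.11, -0.15], [0, 0, 0], -1], [[0, 0, 0], [0, 0, 0], -1]]'

```text
time: 24.85
position: [0.4998, -0.0754, 0.1138]
ee_rot: [0.604, 0.661, 0.302, -0.328]
ft_force: [0.2, 0.3, -0.7]
grip_width: 0.0007
finger_force: 0.2
```

Run:
```python
from h import *
st();f=grab('side');c=proj(f,bay(B,[-.05,-.03,.12])).astype(int)
cv2.imwrite('pics/u.png',cv2.resize(f['frame'][c[1]-50:c[1]+50,c[0]-60:c[0]+70],None,fx=6,fy=6,interpolation=2))
```

```text
t 24.85 bay mm [-119.8  -22.4  113.8] world [ 0.4998 -0.0754  0.1138] F [ 0.2  0.3 -0.7] grip 0.7 0.2 q [-0.62  0.45  1.89  0.65  1.53 -1.  ]
```

View pics/u.png

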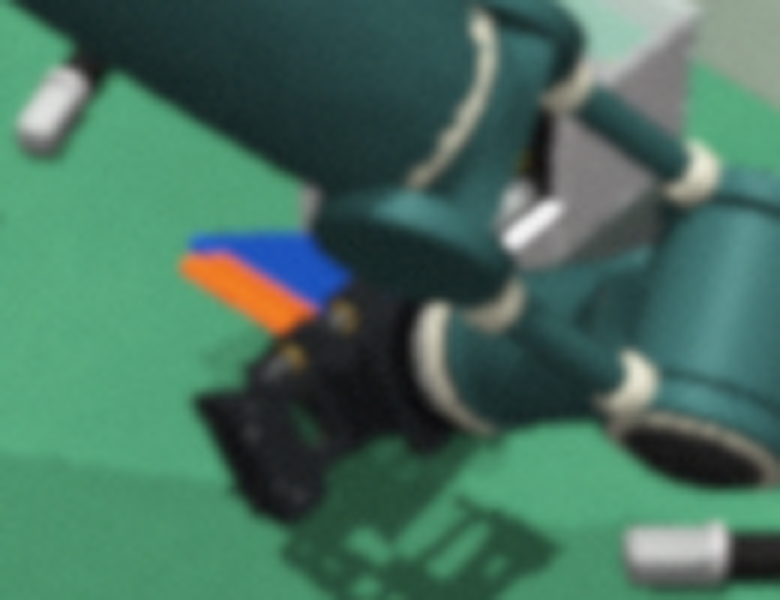

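The flap is rising: the orange tab is at (250,290), tilted up on the fingers. I'll continue.

Emit:
servo_tool --targets '[[[0.19, 0.15, -0.14], [0, 0, 0], -1], [[0.17, 0.18, -0.13], [0, 0, 0], -1], [[0.15, 0.21, -0.11], [0, 0, 0], -1], [[0, 0, 0], [0, 0, 0], -1]]'

```text
time: 25.4
position: [0.5327, -0.0721, 0.1516]
ee_rot: [0.604, 0.661, 0.302, -0.328]
ft_force: [-0.5, -0.8, 0.8]
grip_width: 0.0005
finger_force: 0.1
```

Run:
```python
from h import *
st()
for n in('side','top'):
    f=grab(n);P=cloud(f);hsv=cv2.cvtColor(f['frame'],cv2.COLOR_BGR2HSV).astype(int)
    m=(hsv[...,0]>5)&(hsv[...,0]<18)&(hsv[...,1]>150)&(P[...,0]>.4)&(P[...,0]<.65)&(abs(P[...,1]+.05)<.1)
    if m.any(): print(n,m.sum(),P[m].mean(0),P[m].max(0))
    c=proj(f,bay(B,[-.05,-.03,.15])).astype(int)
    dd=f['depth'];Q=P[c[1]-60:c[1]+60,c[0]-60:c[0]+80].reshape(-1,3)
    # nearest arm points above flap zone
    k=(np.abs(Q[:,0]-.58)<.1)&(np.abs(Q[:,1]+.05)<.06)&(Q[:,2]>.23);print('arm pts over flap',k.sum(),Q[k].min(0) if k.any() else '')
```

```text
t 25.40 bay mm [-86.7 -22.1 151.6] world [ 0.5327 -0.0721  0.1516] F [-0.5 -0.8  0.8] grip 0.5 0.1 q [-0.59  0.43  1.82  0.67  1.58 -0.93]
side 83 [ 0.54019015 -0.05070264  0.19331904] [ 0.55138895 -0.01188544  0.22929777]
arm pts over flap 0 
top 270 [ 0.54948714 -0.04855427  0.1845208 ] [ 0.56512031 -0.01197594  0.19872382]
arm pts over flap 0
```

Emit:
servo_tool --targets '[[[0.12, 0.23, -0.09], [0, 0, 0], -1], [[0.1, 0.25, -0.07], [0, 0, 0], -1], [[0.07, 0.26, -0.05], [0, 0, 0], -1], [[0.02, 0.15, -0.02], [0, 0, 0], -1], [[0, 0, 0], [0, 0, 0], -1]]'

```text
time: 26.12
position: [0.5855, -0.0671, 0.1732]
ee_rot: [0.604, 0.661, 0.301, -0.328]
ft_force: [-0.4, 0.5, -0.4]
grip_width: 0.0005
finger_force: 0.0
```

Emit:
servo_tool --targets '[[[0, 0.06, 0], [0, 0, 0], -1], [[0, 0.05, 0], [0, 0, 0], -1], [[0, 0, 0], [0, 0, 0], -1]]'

```text
time: 26.5
position: [0.5904, -0.0666, 0.173]
ee_rot: [0.604, 0.66, 0.301, -0.329]
ft_force: [-1.0, -0.8, 1.6]
grip_width: 0.0001
finger_force: 1.0
```

Emit:
servo_tool --targets '[[[0, 0.03, 0], [0, 0, 0], -1], [[0, 0.03, 0], [0, 0, 0], -1], [[0, 0, 0], [0, 0, 0], -1]]'

```text
time: 26.88
position: [0.5941, -0.0662, 0.173]
ee_rot: [0.604, 0.66, 0.301, -0.329]
ft_force: [-1.9, -0.4, 1.4]
grip_width: 0.0003
finger_force: 1.2
```

Emit:
servo_tool --targets '[[[0, 0.03, 0], [0, 0, 0], -1], [[0, 0.03, 0], [0, 0, 0], -1], [[0, 0, 0], [0, 0, 0], -1]]'

```text
time: 27.25
position: [0.5962, -0.066, 0.173]
ee_rot: [0.604, 0.661, 0.3, -0.33]
ft_force: [-7.7, -3.2, 4.6]
grip_width: 0.0005
finger_force: 4.2
```

Emit:
servo_tool --targets '[[[0, 0.03, 0], [0, 0, 0], -1], [[0, 0.02, 0], [0, 0, 0], -1], [[0, 0, 0], [0, 0, 0], -1]]'

```text
time: 27.62
position: [0.5963, -0.066, 0.1731]
ee_rot: [0.603, 0.661, 0.298, -0.333]
ft_force: [-17.6, -6.2, 7.9]
grip_width: 0.0007
finger_force: 8.9
```

Emit:
servo_tool --targets '[[[0, 0.02, 0], [0, 0, 0], -1], [[0, 0, 0], [0, 0, 0], -1], [[0, 0, 0], [0, 0, 0], -1]]'

```text
time: 28.0
position: [0.5963, -0.066, 0.1731]
ee_rot: [0.603, 0.661, 0.298, -0.334]
ft_force: [-19.9, -6.3, 8.7]
grip_width: 0.0004
finger_force: 10.7
```

```bash
python3 -c "from h import *; st()"
```

```text
t 28.00 bay mm [-22.8 -22.  173.1] world [ 0.5963 -0.066   0.1731] F [-19.9  -6.3   8.7] grip 0.4 10.7 q [-0.53  0.5   1.68  0.7   1.62 -0.83]
```

Hard stop met: about 20 N and no further movement. I'll back off and inspect.

Emit:
servo_tool --targets '[[[0, -0.1, 0], [0, 0, 0], -1], [[0, -0.2, 0], [0, 0, 0], -1], [[0, -0.5, 0], [0, 0, 0], -1], [[0, -0.7, 0], [0, 0, 0], -1], [[0, -0.3, -0.7], [0, 0, 0], -1], [[0, 0, -0.9], [0, 0, 0], -1], [[0, 0, -0.9], [0, 0, 0], -1], [[0, 0, -0.9], [0, 0, 0], -1], [[0, 0, 0], [0, 0, 0], -1], [[0, 0, 0], [0, 0, 0], -1]]'

```text
time: 29.25
position: [0.5085, -0.2368, 0.295]
ee_rot: [0.604, 0.66, 0.301, -0.329]
ft_force: [-0.4, 0.5, -0.1]
grip_width: 0.0008
finger_force: 0.0
```

Run:
```python
from h import *
st();ims=[]
for n in('top','side'):
    f=grab(n);P=cloud(f);hsv=cv2.cvtColor(f['frame'],cv2.COLOR_BGR2HSV).astype(int)
    m=(hsv[...,0]>5)&(hsv[...,0]<18)&(hsv[...,1]>150)&(P[...,0]>.4)&(P[...,0]<.65)&(abs(P[...,1]+.05)<.1)
    print(n,m.sum(),P[m].mean(0),P[m].min(0),P[m].max(0))
    im=cv2.resize(f['frame'],None,fx=5,fy=5,interpolation=2)
    for a,pts in enumerate([[(0,-38,218),(0,38,218),(-10,38,218),(-10,-38,218)],[(80,-62,189),(80,62,189),(195,62,189),(195,-62,189)]]):
        cv2.polylines(im,[np.round((proj(f,bay(B,np.array(pts)/1000))+.5)*5-.5).astype(int)],True,[(0,255,0),(0,0,255)][a],1)
    c=(proj(f,bay(B,[.08,0,.13]))*5).astype(int);ims.append(im[c[1]-290:c[1]+290,c[0]-190:c[0]+190])
cv2.imwrite('pics/fin.png',np.hstack(ims))
```

```text
t 29.25 bay mm [-126.1 -183.9  295. ] world [ 0.5085 -0.2368  0.295 ] F [-0.4  0.5 -0.1] grip 0.8 0.0 q [-0.8   0.43  1.53  0.57  1.92 -0.9 ]
top 145 [ 0.6130085  -0.04254119  0.21314827] [ 0.60650688 -0.07916573  0.18886874] [ 0.6204228  -0.00678442  0.22406096]
side 179 [ 0.61081048 -0.04354603  0.20788834] [ 0.60427689 -0.08104281  0.18632736] [ 0.62429251 -0.00314479  0.22420216]
```

View pics/fin.png

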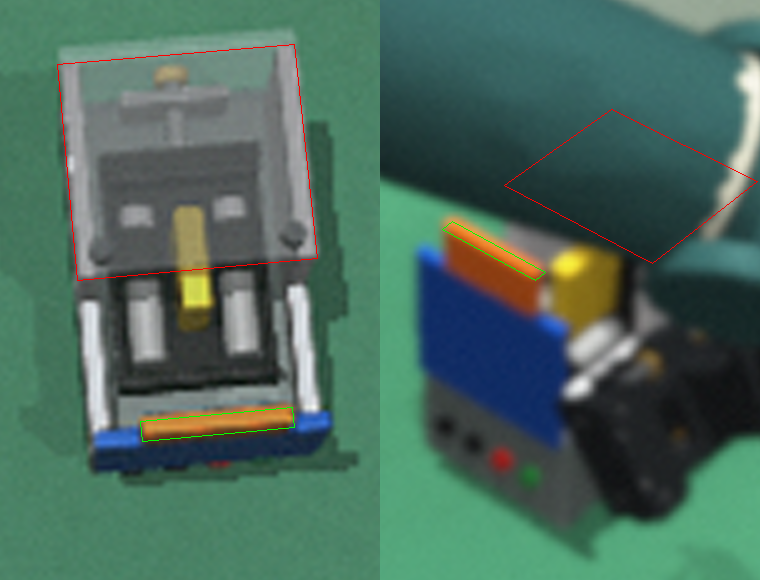

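The tab matches the shut model outline in both views. The tray stands upright against the pad, and the arm is clear.

```bash
python3 -c "from h import *; print(manip.job_done())"
```

```text
the job is handed in; nothing more can be done
None
```

The job is handed in at about 29 s of the 72 s allowed: the tray was pressed against the pad at about 16 N and stands upright in the bay, and the flap is pushed fully shut against its stop.

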